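# Clamp the casting mould shut

## Task

Clamp the plaster mould ready for casting: with the back of a finger push the steel strap round over the mould until it is home against its stop, and only then push the cam lever on the strap all the way down so that the foot bears on the mould. Nothing has to be gripped or lifted; leave the mould in its place and the other things on the bench alone.

Things in the scene. Friction and masses are not known exactly. Their poses are not given: they have to be found in the camera images.
- clamp: Mould clamp, fixed to the bench: plywood board 280 (x) x 180 (y) x 18 mm; origin under the board's centre on the bench top; its x axis runs from the strap's pivot post (at x = -105 mm, y = 0) to the stop post (at x = +96 mm, on the -y side of the strap's line; 18 x 14 mm, top 122 mm above the bench), z up. Fences 14 mm high hold the mould at the board's centre.
- strap (a joint): Swing of the flat steel strap about its upright pivot, rad: 0 = home, along the clamp's +x over the mould and against its stop; grows as it swings out towards the clamp's +y side (to 1.7). Starts open by 0.65 to 1.35. Stiff hinge: about 0.2 N m of friction, it stays where it is left. The strap is 26 mm wide, 8 mm thick, underside 108 mm and top 116 mm above the bench, its free end 210 mm from the pivot.
- strap_pivot (a point): Point on the strap's pivot axis, half-way up the strap's thickness (112 mm above the bench).
- strap_push (a point): Point on the strap's centre line 180 mm from the pivot, half-way up its thickness (112 mm above the bench): beyond the mould, good for pushing against the 8 mm high edge. x axis along the strap towards its free end, y towards the open side.
- lever (a joint): Cam lever on top of the strap, rad: 0 = raised (66 degrees above level, leaning back towards the pivot), 1.1 = fully down, nearly level along the strap with its end over the pivot. Starts at 0 to 0.35. About 0.22 N m of friction, no spring: it stays where it is left (about 3 to 6 N on the paddle moves it, somewhat more at the very end). Pushing it down lowers the foot by up to 7 mm.
- lever_hinge (a point): The lever's hinge axis (level, across the strap), 105 mm from the pivot along the strap, 136 mm above the bench. The lever swings in the upright plane through the strap's centre line.
- lever_paddle (a point): Centre of the lever's rubber paddle, 86 mm from the lever hinge; paddle 36 mm along the lever, 26 mm wide, 12 mm thick. The lever reaches 104 mm from its hinge.
- foot: Round rubber-faced pressure foot, 32 mm across, under the strap below the cam; origin at the centre of its underside. Comes down on the mould's top only in the last tenth of a radian of the lever's travel.
- mould: Two-part plaster casting mould, loose block 90 (x) x 115 (y) x 75 mm, about 0.75 kg, between the fences at the board's centre, top 93 mm above the bench; origin at the centre of its underside.
- jar: Bystander: lidded glaze jar, 60 mm across and 80 mm tall, beside the work; origin at the centre of its underside. To be left alone.
- bowl: Bystander: small clay bowl, 90 mm across and 45 mm tall, beside the work; origin at the centre of its underside. To be left alone.
- sprig: Bystander: small plaster block 60 x 50 x 24 mm, beside the work; origin at the centre of its underside. To be left alone.
- rib: Bystander: wooden modelling rib 50 x 22 x 12 mm lying on the clamp's board, beside the work; origin at the centre of its underside. To be left alone.
- brush: Bystander: brush 170 mm long, lying flat; origin on its underside. To be left alone.
- spatula: Bystander: wooden-handled spatula 180 mm long, lying flat; origin on its underside. To be left alone.
- scraper: Bystander: round steel scraper 70 mm across, 6 mm thick; origin on its underside. To be left alone.
Not all that is in view belongs to the job. What is shaped like the mould but purple or red is not meant.

How it is judged:
By the outcome, as a careful person would: the job done as asked, in the order asked, and still so for the second after the job is handed in, with the robot touching nothing.
It also fails if it takes over 61 s, if anything falls off the work surface, if the arm or the gripper's body presses on something with over 40 N, if the wrist force passes 120 N, or if a joint passes its speed limit or range.

## Robot

A 6-joint arm with a two-finger parallel gripper is mounted at the origin on the work surface. World frame = base frame: x ahead of the robot, y to its left, z up, the work surface at z = 0. Lengths are in m, angles in rad, forces in N, time in s.
With the tool pointing down it reaches from about 0.35 to 0.775 m from the base axis. Payload 5.5 kg.
Tool frame: the origin (TCP) lies on the centre line of the jaws, within the pads' length; the fingertips stand 11 mm ahead of it and the grasp point (between the pads) lies 8 mm behind it (env.nose_length is the distance from the TCP to the fingertips, in m); x points along the fingers, z is the direction in which the jaws open and shut, and the axes are right-handed (so a half turn about x gives the same grasp; the last joint's range is limited). The gripper opens to 85 mm and grips with 20 to 120 N. Pads are 22 mm wide; open, the fingers measure 114 mm over their backs; the gripper's body (76 mm by 85 mm) begins 54 mm behind the grasp point. The pads swing forward as they close: fully open they stand 13 mm farther back than shut.
Start: joints at [1.015, 0.313, 0.046, 1.304, 0, 1.431], TCP at [0.232, 0.526, 0.242] pointing down, gripper open.
Joint ranges: [-2.76, 2.76], [-0.86, 1.69], [-1.03, 1.26], [-2.2, 2.34], [-1.47, 1.5], [-3.14, 3.14]. Speed limits (rad/s): [2.57, 2.57, 3.14, 3.14, 3.14, 3.14].

## Interface

Orientations are given as a unit quaternion [w, x, y, z].
In Python, from workcell import env gives the robot as it stands. The module is installed in compiled form; this text tells all that it offers.
- The arm moves only by the tool step_arm, never from a script. Its argument "moves" is a list that holds one entry, the list of rows, each a list of 7 numbers: the turn, a rotation vector about the tool's x, y, z in rad, then the shift along the tool's x, y, z in m, then the opening, from 0 (shut) to 1 (fully open). In form: [[[rx, ry, rz, tx, ty, tz, grip], ...]]. A call has 1 to 12 rows; each row is the pose to reach, as a shift and turn from the pose measured when the call began, along the tool's axes at that moment; what a row does not reach only later rows make up. A row lasts 1/10 s, in which the tool goes at most 50 mm and 8.59 degrees, less where a joint would pass 70% of its speed; a pose out of reach is approached as far as the arm can. A call with a gripper value outside its range is refused whole. The fingers move at their own pace and stop on an object; "force" is the grip in N (left out, the last holds). Time passes only in rows, so rows that repeat a pose let the fingers close. It gives the time, the measured TCP pose, the force and the opening at its end, in the units of the state.
- env.get_state(): the state, without advancing time (a new reading comes with each control period).
- env.read_camera(name): name is "scene" or "top"; returns (picture, depth): 400x640x3 uint8, red, green, blue; 400x640 float32, m along the optical axis (not along the pixel's ray), 0 where there is no reading.
- env.get_calibration(name): a dict with "mtx" (3x3 intrinsics, pixels), "distortion" ([k1, k2, p1, p2, k3] as OpenCV has them; the pictures are not rectified), "camera_from_world" (4x4, takes a point from world to camera coordinates). Camera axes: x right, y down, z forward; pixel columns grow to the right and rows downward; lengths in m; the calibration is good to about 2 mm. A picture is of the moment at which its call begins. get_calibration takes no time and is no camera call.
- env.hand_in(): hands the job in, once; it reports no verdict.
Trained networks look in the newest picture that a camera, given by its name, has taken for a name from the list of things; names that differ only in an ending like _2 or _b are one class to them, and where a whole thing is asked for, a point or a joint stands for the part that bears it (a point fixed in the world has none). Each returns a list of dicts, best first, with "confidence" (0 to 1); they miss things now and then, are a little off and sometimes report something else, mostly with a low value. They report only what shows in the picture. A call takes as long as a camera call. They do not tell look-alikes from the thing itself.
- env.boxes_of(camera, thing): "uv" ([column, row] in pixels, amid what is visible of it).
- env.silhouettes(camera, thing): "mask" (400x640 bool, what is visible of it) and "uv" ([column, row] in pixels, amid what is visible of it).
The state is a dict: "clock": time; "joint_pos": joint angles; "qvel": joint speeds; "tau": joint torques, N m; "tcp_pos": TCP position; "orientation": TCP orientation; "wrist_force": force on the tool from outside, world axes, zero at the start; "ft_torque": the same for the moment, N m; "finger_gap": finger opening in m.
Only numpy, scipy, OpenCV 4.12 (cv2) and the standard library are available. Lean on these libraries where they do the work, as an engineer would, in place of code of your own. Each camera call takes 0.05 s, during which the arm holds its last target.

## Working session

There is one attempt and no reset: what is moved stays moved. The work goes in short steps, Python scripts to look and compute and a tool call to move; the robot and the scene stay as the last step left them, time stands still between calls to the robot, and variables do not carry over. Pictures are saved under pics/ and viewed, and the job is handed in when it is done.

Besides the shell and the picture viewer there is one more tool, called after "Request:" in YAML: its name, and indented under it one key for each argument. step_arm: Moves the arm, as the interface text tells. Its arguments: {"type":"object","properties":{"moves":{"type":"array","items":{"type":"array","items":{"type":"array","items":{"type":"number"}}}},"force":{"type":"number"}},"required":["moves"]}

```bash
mkdir -p pics; python3 - <<'E'
from workcell import env
import cv2,numpy as np
s=env.get_state()
for k,v in s.items(): print(k,np.round(v,4))
print(env.nose_length)
for n in("scene","top"):
    p,d=env.read_camera(n); cv2.imwrite(f"pics/{n}0.png",p[:,:,::-1]); np.save(f"{n}0.npy",d)
    c=env.get_calibration(n); print(n,{k:np.round(v,4).tolist() for k,v in c.items()})
E
```

```text
clock 0.0
joint_pos [ 1.0154  0.314   0.045   1.3036 -0.      1.4312]
qvel [-0.001  -0.0023  0.0012  0.0004 -0.0006  0.001 ]
tau [-2.50000e-03 -4.80624e+01  2.98537e+01  1.93000e-02 -1.00000e-04
 -0.00000e+00]
tcp_pos [0.232  0.5256 0.2414]
orientation [ 0.5918 -0.3863  0.593   0.3858]
wrist_force [-0.2827 -0.4705  0.4447]
ft_torque [-0.0265 -0.0289 -0.0218]
finger_gap 0.0854
0.011
scene {'mtx': [[390.6023, 0.0, 319.266], [0.0, 390.6023, 201.7956], [0.0, 0.0, 1.0]], 'distortion': [0.0169, 0.0, 0.0, 0.0, 0.0], 'camera_from_world': [[0.2416, 0.9703, -0.0084, -0.1042], [0.599, -0.1559, -0.7854, -0.1758], [-0.7635, 0.1847, -0.6189, 1.487], [0.0, 0.0, 0.0, 1.0]]}
top {'mtx': [[399.456, 0.0, 322.2627], [0.0, 399.456, 202.4568], [0.0, 0.0, 1.0]], 'distortion': [-0.1006, 0.0, 0.0, 0.0, 0.0], 'camera_from_world': [[0.0017, -1.0, -0.0051, 0.0067], [-0.9834, -0.0008, -0.1813, 0.514], [0.1813, 0.0053, -0.9834, 1.3203], [0.0, 0.0, 0.0, 1.0]]}
```

View pics/scene0.png

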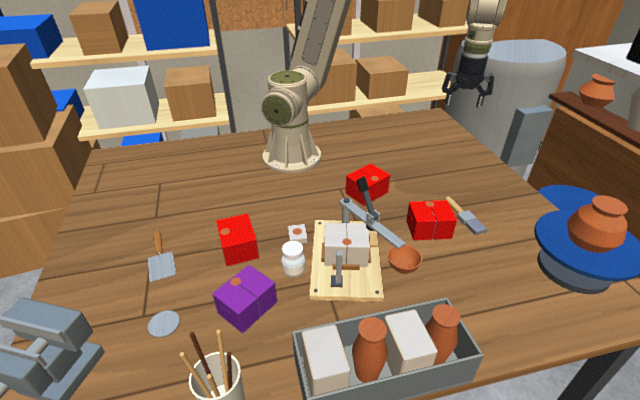

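View pics/top0.png

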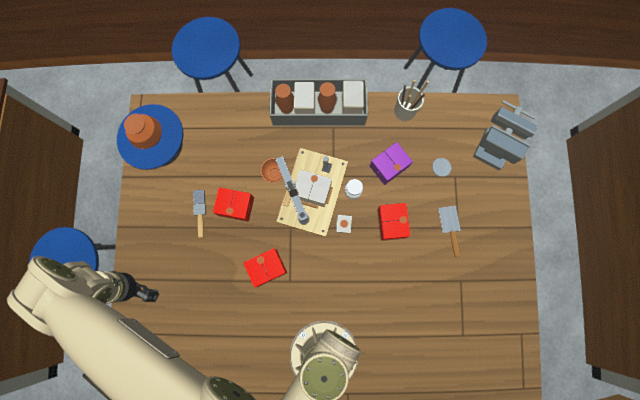

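```bash
cat > h.py <<'E'
import cv2,numpy as np
from workcell import env
def ray(n,uv):
    c=env.get_calibration(n);K=np.array(c["mtx"]);D=np.array(c["distortion"]);T=np.array(c["camera_from_world"])
    q=cv2.undistortPoints(np.array([[uv]],float),K,D)[0,0]
    R=T[:3,:3];t=T[:3,3]; return -R.T@t, R.T@np.array([q[0],q[1],1.])
def atz(n,uv,z):
    o,d=ray(n,uv); return o+d*(z-o[2])/d[2]
def proj(n,P):
    c=env.get_calibration(n);T=np.array(c["camera_from_world"])
    r,_=cv2.Rodrigues(T[:3,:3]); return cv2.projectPoints(np.atleast_2d(P).astype(float),r,T[:3,3],np.array(c["mtx"]),np.array(c["distortion"]))[0][:,0]
def cloud(n,d):
    c=env.get_calibration(n);K=np.array(c["mtx"]);D=np.array(c["distortion"]);T=np.array(c["camera_from_world"])
    v,u=np.mgrid[:400,:640]; q=cv2.undistortPoints(np.stack([u,v],-1).reshape(-1,1,2).astype(float),K,D)[:,0]
    P=np.c_[q,np.ones(len(q))]*d.reshape(-1,1); W=(P-T[:3,3])@T[:3,:3]; return W.reshape(400,640,3)
def crop(n,p,u0,v0,w,h,s,name):
    cv2.imwrite(name,cv2.resize(p[v0:v0+h,u0:u0+w,::-1],None,fx=s,fy=s,interpolation=cv2.INTER_CUBIC))
E
python3 - <<'E'
from h import *
for n in("scene","top"):
    p=cv2.imread(f"pics/{n}0.png")[:,:,::-1]
    if n=="top": crop(n,p,250,140,120,110,6,"pics/topc.png")
    else: crop(n,p,300,165,130,140,4,"pics/scenec.png")
    W=cloud(n,np.load(f"{n}0.npy"))
    # points at strap height
    u0,v0,w,h=(250,140,120,110) if n=="top" else (300,165,130,140)
    S=W[v0:v0+h,u0:u0+w].reshape(-1,3)
    m=S[(S[:,2]>.108)&(S[:,2]<.122)]
    print(n,len(m),m.min(0),m.max(0)); c=m.mean(0); e=np.linalg.svd(m[:,:2]-c[:2])[2][0] if len(m)<5000 else 0; print(c,e)
    hi=S[(S[:,2]>.122)&(S[:,2]<.26)]
    print(np.round(hi,3)[::3].tolist())
E
```

```text
scene 678 [ 0.44888574 -0.0122961   0.10833646] [0.66083309 0.16109063 0.12195373]
[0.57027021 0.10293815 0.11554209] [0.9511879  0.30861234]
[[0.506, 0.096, 0.225], [0.507, 0.091, 0.224], [0.509, 0.098, 0.224], [0.51, 0.085, 0.224], [0.512, 0.092, 0.224], [0.512, 0.1, 0.222], [0.515, 0.083, 0.225], [0.513, 0.091, 0.222], [0.512, 0.1, 0.22], [0.517, 0.08, 0.223], [0.517, 0.087, 0.222], [0.515, 0.096, 0.219], [0.513, 0.079, 0.218], [0.516, 0.085, 0.219], [0.518, 0.093, 0.219], [0.514, 0.102, 0.214], [0.52, 0.081, 0.219], [0.521, 0.089, 0.218], [0.519, 0.098, 0.216], [0.513, 0.079, 0.212], [0.521, 0.084, 0.216], [0.522, 0.091, 0.215], [0.517, 0.102, 0.21], [0.52, 0.082, 0.213], [0.521, 0.089, 0.212], [0.519, 0.098, 0.209], [0.519, 0.08, 0.21], [0.525, 0.085, 0.213], [0.524, 0.094, 0.21], [0.519, 0.106, 0.205], [0.523, 0.083, 0.209], [0.523, 0.092, 0.207], [0.521, 0.1, 0.204], [0.521, 0.082, 0.205], [0.524, 0.089, 0.205], [0.524, 0.097, 0.204], [0.524, 0.105, 0.202], [0.526, 0.085, 0.204], [0.526, 0.094, 0.202], [0.523, 0.103, 0.199], [0.527, 0.083, 0.202], [0.528, 0.09, 0.202], [0.526,
[... 3121 characters left out ...]
3, 0.117, 0.145], [0.535, 0.104, 0.182], [0.542, 0.117, 0.135], [0.529, 0.1, 0.193], [0.526, 0.09, 0.205], [0.525, 0.102, 0.199], [0.523, 0.092, 0.208], [0.521, 0.108, 0.199], [0.518, 0.098, 0.213], [0.517, 0.088, 0.222], [0.517, 0.108, 0.204], [0.514, 0.097, 0.218], [0.513, 0.088, 0.226], [0.513, 0.107, 0.21], [0.51, 0.097, 0.225], [0.51, 0.088, 0.222], [0.511, 0.079, 0.221], [0.507, 0.097, 0.226], [0.507, 0.088, 0.224], [0.509, 0.079, 0.216], [0.504, 0.097, 0.224], [0.505, 0.088, 0.22], [0.501, 0.097, 0.221], [0.468, 0.075, 0.126], [0.465, 0.078, 0.127], [0.465, 0.069, 0.126], [0.462, 0.072, 0.126], [0.459, 0.069, 0.124], [0.455, 0.078, 0.129], [0.455, 0.065, 0.128], [0.452, 0.072, 0.129]]
```

```bash
python3 - <<'E'
from h import *
for n in("scene","top"):
    env.read_camera(n)
    for t in ["strap_pivot","strap_push","lever_hinge","lever_paddle","mould","clamp","foot","rib","jar","bowl","strap","lever"]:
        print(n,t,[(np.round(x["uv"],1).tolist(),round(x["confidence"],2)) for x in env.boxes_of(n,t)][:5])
print(env.get_state()["clock"])
E
```

```text
scene strap_pivot [([366.5, 218.7], 0.77)]
scene strap_push [([369.3, 217.3], 0.75)]
scene lever_hinge [([365.6, 197.1], 0.59)]
scene lever_paddle [([367.0, 197.2], 0.88), ([162.4, 323.9], 0.4)]
scene mould [([239.9, 240.5], 0.96), ([345.0, 243.4], 0.91), ([430.1, 217.6], 0.85), ([244.8, 296.2], 0.69)]
scene clamp [([351.2, 269.8], 0.97)]
scene foot [([162.9, 324.9], 0.17)]
scene rib [([370.3, 239.7], 0.59), ([366.3, 194.5], 0.17)]
scene jar [([289.4, 257.8], 0.78)]
scene bowl [([403.3, 259.3], 0.74)]
scene strap [([367.0, 217.6], 0.78)]
scene lever [([365.5, 194.2], 0.59)]
top strap_pivot [([271.5, 172.2], 0.26)]
top strap_push [([290.6, 191.0], 0.65), ([450.9, 221.5], 0.51)]
top lever_hinge [([291.6, 190.5], 0.68)]
top lever_paddle [([292.3, 187.2], 0.69)]
top mould [([311.3, 185.4], 0.92), ([394.2, 226.4], 0.71), ([390.3, 159.1], 0.65), ([235.6, 204.5], 0.63), ([265.2, 267.4], 0.6)]
top clamp [([311.8, 203.7], 0.78)]
top foot []
top rib [([287.6, 198.1], 0.41)]
top jar [([353.9, 189.5], 0.86), ([293.8, 190.4], 0.62), ([291.9, 189.2], 0.6)]
top bowl [([272.4, 173.8], 0.58)]
top strap [([291.8, 186.7], 0.66), ([290.0, 188.9], 0.65)]
top lever [([292.0, 192.1], 0.39)]
1.4
```

View pics/topc.png

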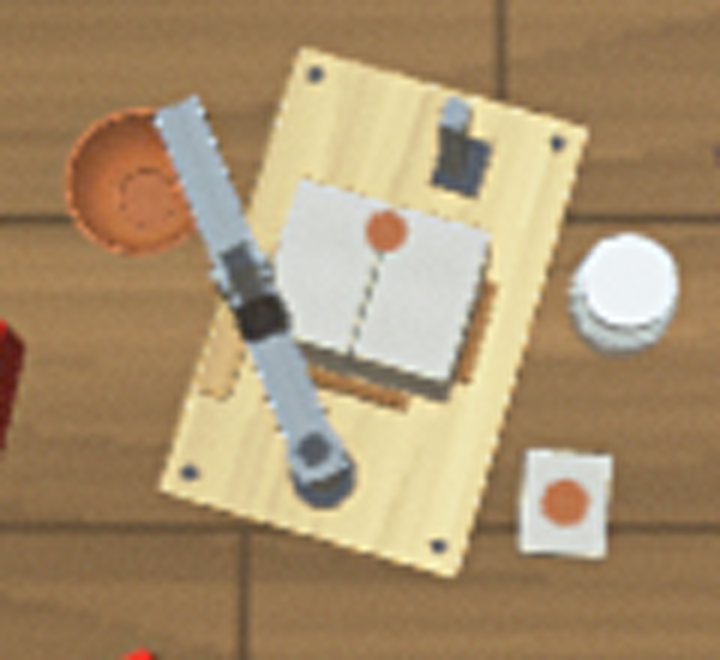

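View pics/scenec.png

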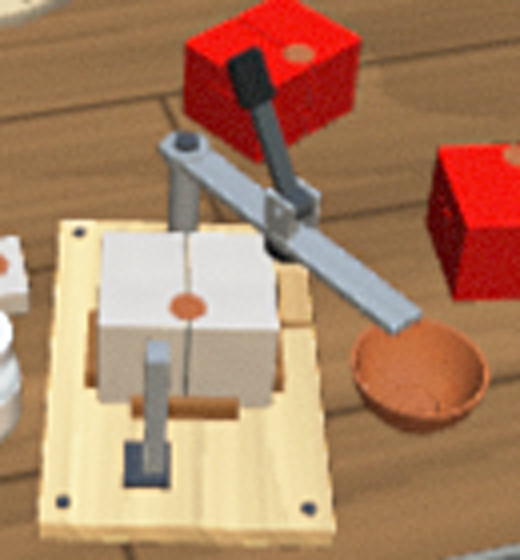

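```bash
python3 - <<'E'
from h import *
C=[(300,48),(588,128),(455,578),(162,490)]
P=np.array([atz("top",(250+u/6-.4,140+v/6-.4),.018)[:2] for u,v in C]);print(P,"ctr",P.mean(0))
for a,b in((3,0),(2,1)): d=P[b]-P[a];print("x",np.linalg.norm(d),np.arctan2(d[1],d[0]))
for a,b in((1,0),(2,3)): d=P[b]-P[a];print("y",np.linalg.norm(d),np.arctan2(d[1],d[0])-np.pi/2)
C2=[(60,222),(312,225),(335,540),(40,535)]
P2=np.array([atz("scene",(300+u/4-.4,165+v/4-.4),.018)[:2] for u,v in C2]);print(P2,"ctr",P2.mean(0))
for a,b in((0,3),(1,2)): d=P2[b]-P2[a];print("x",np.linalg.norm(d),np.arctan2(d[1],d[0]))
print("pivot top",atz("top",(250+315/6-.4,140+450/6-.4),.122),"scene",atz("scene",(300+187/4-.4,165+141/4-.4),.122))
# strap end
print("end top",[atz("top",(250+u/6-.4,140+v/6-.4),.116) for u,v in((155,115),(197,97))])
print("end scene",[atz("scene",(300+u/4-.4,165+v/4-.4),.116) for u,v in((388,326),(420,308))])
print("post",[atz("top",(250+u/6-.4,140+v/6-.4),.122) for u,v in((442,112),(468,118))],atz("top",(250+455/6-.4,140+108/6-.4),.122))
print("bowl",atz("top",(250+135/6-.4,140+180/6-.4),.045))
# strap axis via edges in depth
for n in("scene","top"):
    W=cloud(n,np.load(f"{n}0.npy")).reshape(-1,3)
    m=W[(abs(W[:,2]-.116)<.008)&(W[:,0]>.45)&(W[:,0]<.68)&(W[:,1]>.03)&(W[:,1]<.2)]
    pts=m[:,:2].astype(np.float32); r=cv2.fitLine(pts,cv2.DIST_HUBER,0,.01,.01).ravel(); print(n,len(m),r,np.arctan2(r[1],r[0]))
E
```

```text
[[ 0.71992557  0.08940254]
 [ 0.67012787 -0.08263767]
 [ 0.40206085 -0.00358466]
 [ 0.45278107  0.1660637 ]] ctr [0.56122384 0.04231098]
x 0.2779264548947344 -0.2794557416598776
x 0.2794804281169182 -0.2867715232321519
y 0.1791023255847198 -0.2817535349813123
y 0.1770680796254144 -0.290514052926226
[[ 0.40617245 -0.0079522 ]
 [ 0.45636206  0.17222306]
 [ 0.72910093  0.08377846]
 [ 0.68194493 -0.08620212]] ctr [0.56839509 0.0404618 ]
x 0.2866592161585139 -0.2764809366750914
x 0.28672101951020196 -0.31358334078108685
pivot top [0.46042101 0.07175412 0.122     ] scene [0.46277811 0.06971685 0.122     ]
end top [array([0.64888298, 0.16297396, 0.116     ]), array([0.65921862, 0.13986297, 0.116     ])]
end scene [array([0.65835509, 0.13558295, 0.116     ]), array([0.64879659, 0.16038511, 0.116     ])]
post [array([0.64862113, 0.00391676, 0.122     ]), array([ 0.6451908 , -0.01039412,  0.122     ])] [ 0.65091579 -0.00324026  0.122     ]
bowl [0.63087993 0.1827256  0.045     ]
scene 657 [0.92118883 0.3891158  0.563236   0.10876784] 0.3996716
top 399 [0.92167526 0.3879623  0.5535038  0.10996503] 0.39841974
```

```bash
cat >> h.py <<'E'
from scipy.spatial.transform import Rotation as Ro
PV=np.array([.461,.0715]); YAW=-.285
def rows(wps):
    s=env.get_state(); q=s["orientation"]; R0=Ro.from_quat([q[1],q[2],q[3],q[0]]).as_matrix(); p0=np.array(s["tcp_pos"])
    for p,a in wps:
        x=np.array([0,0,-1.]); z=np.array([np.cos(a),np.sin(a),0]); R=np.c_[x,np.cross(z,x),z]
        rv=Ro.from_matrix(R0.T@R).as_rotvec(); t=R0.T@(np.array(p)-p0)
        print(np.round(rv,3).tolist()+np.round(t,4).tolist(), "world",np.round(p,3))
def strapwp(ang,gap,along=.18,z=.109):
    "finger centre beside the strap at world yaw ang; gap beyond the strap's centre line"
    e=np.array([np.cos(ang),np.sin(ang)]);n=np.array([-e[1],e[0]])
    return [*(PV+along*e+gap*n),z]
E
python3 - <<'E'
from h import *
s=env.get_state();q=s["orientation"]; print(Ro.from_quat([q[1],q[2],q[3],q[0]]).as_matrix().round(3))
for a in(.39+np.pi/2,.39-np.pi/2):
    rows([(strapwp(.39,.045,z=.2),a),(strapwp(.39,.045),a)])
E
```

```text
[[ 0.    -0.915  0.404]
 [ 0.     0.404  0.915]
 [-1.    -0.     0.   ]]
[-0.806, 0.0, 0.0, 0.0423, -0.485, -0.1624] world [0.61  0.182 0.2  ]
[-0.806, 0.0, 0.0, 0.1333, -0.485, -0.1624] world [0.61  0.182 0.109]
[2.336, 0.0, -0.0, 0.0423, -0.485, -0.1624] world [0.61  0.182 0.2  ]
[2.336, 0.0, -0.0, 0.1333, -0.485, -0.1624] world [0.61  0.182 0.109]
```

Request:
step_arm:
  moves:
    - [[-0.13,0,0,0.0,-0.045,-0.015,0],[-0.26,0,0,0.005,-0.09,-0.03,0],[-0.39,0,0,0.01,-0.135,-0.045,0],[-0.52,0,0,0.015,-0.18,-0.06,0],[-0.65,0,0,0.02,-0.225,-0.075,0],[-0.78,0,0,0.025,-0.27,-0.09,0],[-0.806,0,0,0.03,-0.315,-0.105,0],[-0.806,0,0,0.035,-0.36,-0.12,0],[-0.806,0,0,0.04,-0.405,-0.135,0],[-0.806,0,0,0.042,-0.45,-0.15,0],[-0.806,0,0,0.042,-0.485,-0.162,0],[-0.806,0,0,0.042,-0.485,-0.162,0]]
  force: 60

```text
clock: 2.6
tcp_pos: [0.614, 0.1781, 0.1994]
orientation: [-0.395, 0.587, -0.395, -0.586]
wrist_force: [0.4, 0.3, -0.8]
finger_gap: -0.0002
```

```bash
python3 - <<'E'
from h import *
s=env.get_state();print({k:np.round(v,3).tolist() for k,v in s.items() if k!="tau"})
p,d=env.read_camera("scene"); crop("",p,280,60,200,220,2.7,"pics/s1.png")
p,d=env.read_camera("top"); crop("",p,230,100,150,150,4,"pics/t1.png")
rows([(strapwp(.39,.045),.39+np.pi/2)])
E
```

```text
{'clock': 2.6, 'joint_pos': [0.157, 0.452, 0.146, 1.263, -0.001, -0.227], 'qvel': [0.06, -0.034, -0.05, 0.02, 0.033, 0.034], 'tcp_pos': [0.614, 0.178, 0.199], 'orientation': [-0.395, 0.587, -0.395, -0.586], 'wrist_force': [0.408, 0.297, -0.844], 'ft_torque': [0.039, 0.026, 0.011], 'finger_gap': -0.0}
[-0.002, 0.001, -0.001, 0.0907, 0.0001, 0.0006] world [0.61  0.182 0.109]
```

View pics/s1.png

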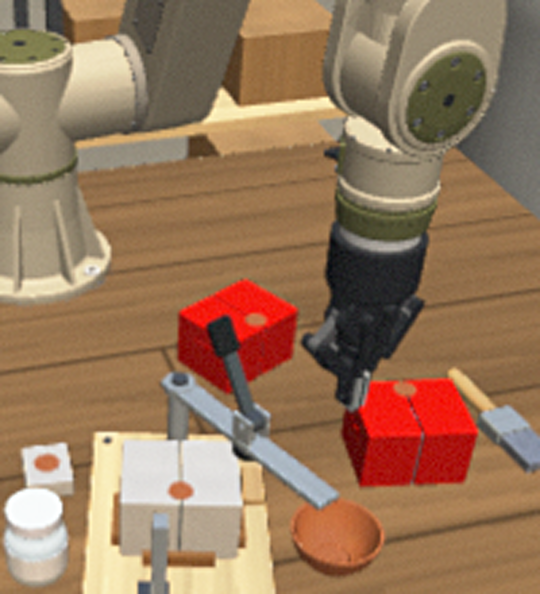

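View pics/t1.png

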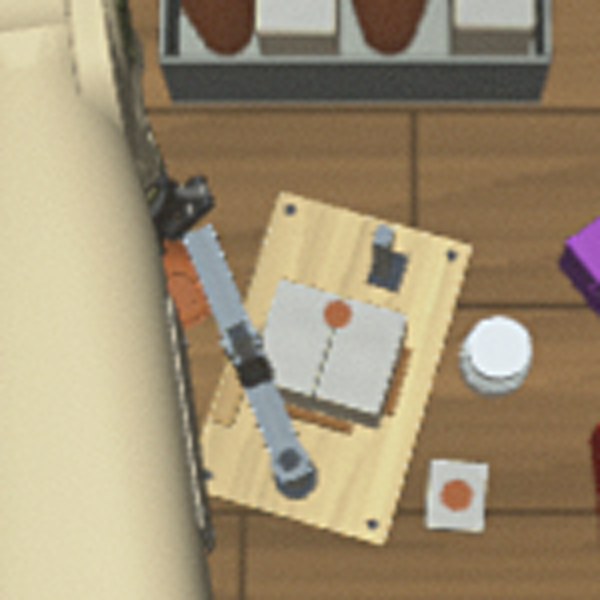

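Request:
step_arm:
  moves:
    - [[0,0,0,0.03,0,0.001,0],[0,0,0,0.06,0,0.001,0],[0,0,0,0.09,0,0.001,0],[0,0,0,0.09,0,0.001,0],[0,0,0,0.09,0,0.001,0]]

```text
clock: 3.2
tcp_pos: [0.6093, 0.183, 0.1101]
orientation: [0.393, -0.587, 0.394, 0.588]
wrist_force: [0.3, -0.2, -0.0]
finger_gap: 0.0001
```

```bash
python3 - <<'E'
from h import *
s=env.get_state();print({k:np.round(v,3).tolist() for k,v in s.items() if k!="tau"})
p,d=env.read_camera("scene"); crop("",p,330,130,110,120,5,"pics/s2.png")
W=[(strapwp(.39,.028),.39+np.pi/2)]
for a in np.linspace(.39,-.285,11)[1:]: W.append((strapwp(a,.0285),a+np.pi/2))
rows(W)
print(proj("scene",[s["tcp_pos"]]))
E
```

```text
{'clock': 3.2, 'joint_pos': [0.165, 0.496, -0.009, 1.068, 0.001, -0.224], 'qvel': [-0.007, -0.021, 0.048, 0.001, 0.0, -0.002], 'tcp_pos': [0.609, 0.183, 0.11], 'orientation': [0.393, -0.587, 0.394, 0.588], 'wrist_force': [0.322, -0.243, -0.004], 'ft_torque': [0.014, 0.004, -0.028], 'finger_gap': 0.0}
[-0.0, 0.0, 0.001, 0.0023, 0.0006, -0.0183] world [0.617 0.166 0.109]
[0.067, 0.0, 0.001, 0.0023, -0.0009, -0.03] world [0.623 0.156 0.109]
[0.135, 0.0, 0.001, 0.0023, -0.0016, -0.0423] world [0.628 0.144 0.109]
[0.202, 0.0, 0.001, 0.0023, -0.0014, -0.0546] world [0.633 0.133 0.109]
[0.27, 0.0, 0.001, 0.0023, -0.0005, -0.0668] world [0.636 0.121 0.109]
[0.337, 0.0, 0.001, 0.0023, 0.0013, -0.079] world [0.639 0.109 0.109]
[0.405, 0.001, 0.001, 0.0023, 0.0039, -0.091] world [0.641 0.097 0.109]
[0.472, 0.001, 0.001, 0.0023, 0.0073, -0.1029] world [0.643 0.085 0.109]
[0.54, 0.001, 0.0, 0.0023, 0.0115, -0.1144] world [0.643 0.073 0.109]
[0.607, 0.001, 0.0, 0.0023, 0.0165, -0.1257] world [0.643 0.06  0.109]
[0.675, 0.001, 0.0, 0.0023, 0.0222, -0.1365] world [0.642 0.048 0.109]
[[406.23661497 231.12156244]]
```

View pics/s2.png

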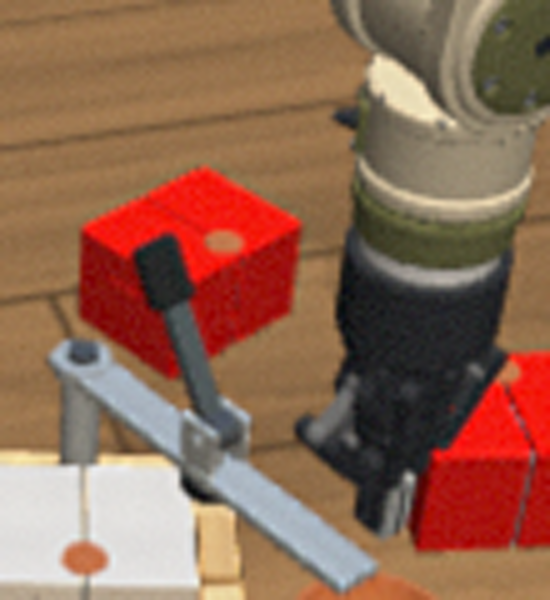

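Request:
step_arm:
  moves:
    - [[0,0,0,0.002,0,-0.009,0],[0,0,0,0.002,0.001,-0.018,0],[0.034,0,0,0.002,0,-0.024,0],[0.067,0,0,0.002,-0.001,-0.03,0],[0.1,0,0,0.002,-0.001,-0.036,0],[0.135,0,0,0.002,-0.0016,-0.042,0],[0.17,0,0,0.002,-0.0015,-0.048,0],[0.202,0,0,0.002,-0.0014,-0.0546,0],[0.202,0,0,0.002,-0.0014,-0.0546,0]]

```text
clock: 4.15
tcp_pos: [0.6328, 0.1319, 0.1091]
orientation: [-0.452, 0.544, -0.452, -0.544]
wrist_force: [-0.0, -0.4, -0.2]
finger_gap: -0.0002
```

```bash
python3 - <<'E'
from h import *
s=env.get_state();print({k:np.round(v,3).tolist() for k,v in s.items() if k!="tau"})
p,d=env.read_camera("scene"); crop("",p,320,130,110,120,5,"pics/s3.png")
W=[]
for a in np.linspace(.188,-.285,11)[1:]: W.append((strapwp(a,.0285),a+np.pi/2))
rows(W)
E
```

```text
{'clock': 4.15, 'joint_pos': [0.081, 0.514, 0.017, 1.075, -0.0, -0.104], 'qvel': [0.011, -0.001, -0.007, 0.001, 0.004, -0.024], 'tcp_pos': [0.633, 0.132, 0.109], 'orientation': [-0.452, 0.544, -0.452, -0.544], 'wrist_force': [-0.041, -0.382, -0.231], 'ft_torque': [-0.076, -0.003, 0.012], 'finger_gap': -0.0}
[0.046, 0.0, -0.0, 0.0001, -0.0013, -0.0077] world [0.635 0.125 0.109]
[0.093, 0.0, -0.0, 0.0001, -0.0021, -0.0163] world [0.638 0.117 0.109]
[0.14, 0.0, -0.0, 0.0, -0.0024, -0.0249] world [0.639 0.108 0.109]
[0.188, 0.0, -0.0, 0.0, -0.0024, -0.0335] world [0.641 0.1   0.109]
[0.235, 0.0, -0.0, 0.0, -0.0019, -0.0421] world [0.642 0.091 0.109]
[0.282, 0.0, -0.0, 0.0, -0.001, -0.0507] world [0.643 0.083 0.109]
[0.33, 0.0, -0.0, 0.0, 0.0003, -0.0592] world [0.643 0.074 0.109]
[0.377, 0.0, -0.0, 0.0, 0.0019, -0.0677] world [0.643 0.065 0.109]
[0.424, 0.0, -0.0, 0.0, 0.004, -0.076] world [0.643 0.057 0.109]
[0.471, 0.0, -0.0, 0.0, 0.0065, -0.0843] world [0.642 0.048 0.109]
```

View pics/s3.png

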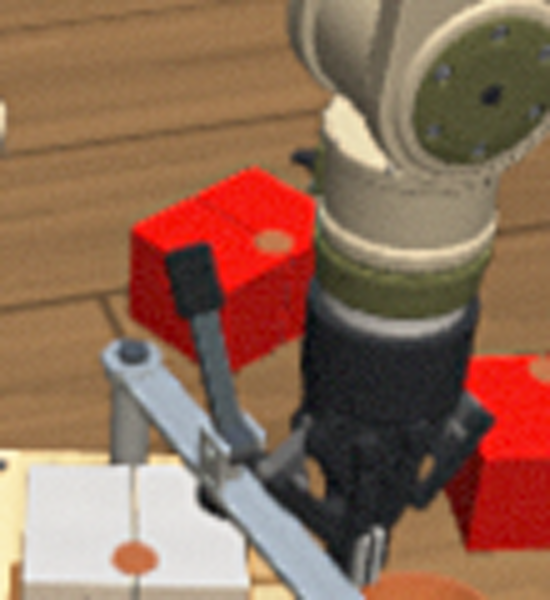

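Request:
step_arm:
  moves:
    - [[0.046,0,0,0,-0.0013,-0.0077,0],[0.093,0,0,0,-0.002,-0.0163,0],[0.14,0,0,0,-0.0024,-0.025,0],[0.188,0,0,0,-0.0024,-0.0335,0],[0.235,0,0,0,-0.002,-0.042,0],[0.282,0,0,0,-0.001,-0.0507,0],[0.33,0,0,0,0,-0.059,0],[0.377,0,0,0,0.002,-0.0677,0],[0.4,0,0,0,0.003,-0.072,0],[0.4,0,0,0,0.003,-0.072,0]]

```text
clock: 5.2
tcp_pos: [0.6427, 0.0605, 0.1089]
orientation: [0.55, -0.444, 0.551, 0.444]
wrist_force: [0.2, -0.2, 0.5]
finger_gap: -0.0
```

```bash
python3 - <<'E'
from h import *
s=env.get_state();print({k:np.round(v,3).tolist() for k,v in s.items() if k!="tau"})
p,d=env.read_camera("scene"); crop("",p,290,150,110,120,5,"pics/s4.png")
W=[]
for a in np.linspace(-.22,-.32,6): W.append((strapwp(a,.0285),max(a,-.285)+np.pi/2))
rows(W)
E
```

```text
{'clock': 5.2, 'joint_pos': [-0.03, 0.513, 0.016, 1.074, -0.0, 0.184], 'qvel': [0.01, -0.0, 0.002, 0.001, 0.002, -0.014], 'tcp_pos': [0.643, 0.061, 0.109], 'orientation': [0.55, -0.444, 0.551, 0.444], 'wrist_force': [0.184, -0.203, 0.487], 'ft_torque': [-0.058, 0.006, 0.024], 'finger_gap': -0.0}
[0.007, -0.0, -0.0, -0.0001, -0.0003, -0.0007] world [0.643 0.06  0.109]
[0.027, -0.0, -0.0, -0.0001, -0.0009, -0.0043] world [0.643 0.056 0.109]
[0.047, -0.0, -0.0, -0.0001, -0.0013, -0.0079] world [0.642 0.053 0.109]
[0.067, -0.0, -0.0, -0.0001, -0.0017, -0.0115] world [0.642 0.049 0.109]
[0.072, -0.0, -0.0, -0.0001, -0.0019, -0.0152] world [0.641 0.046 0.109]
[0.072, -0.0, -0.0, -0.0001, -0.0022, -0.0188] world [0.641 0.042 0.109]
```

View pics/s4.png

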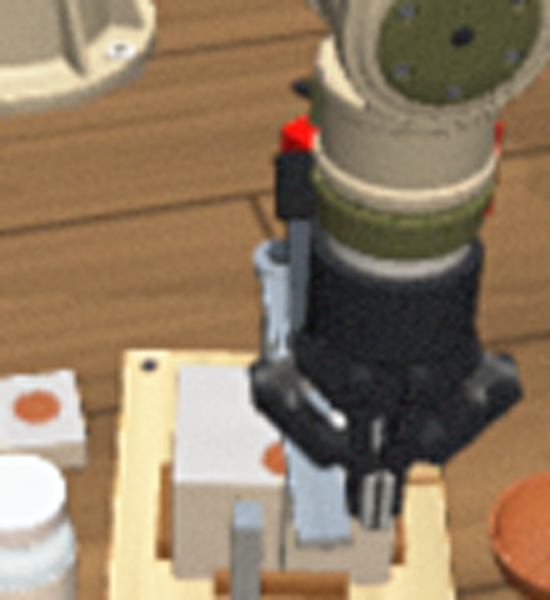

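Request:
step_arm:
  moves:
    - [[0.027,0,0,0,-0.001,-0.0043,0],[0.047,0,0,0,-0.0013,-0.008,0],[0.065,0,0,0,-0.0017,-0.0105,0],[0.065,0,0,0,-0.0017,-0.0105,0]]

```text
clock: 5.65
tcp_pos: [0.6421, 0.0498, 0.1089]
orientation: [0.564, -0.426, 0.565, 0.426]
wrist_force: [0.4, -0.0, -0.2]
finger_gap: -0.0003
```

Request:
step_arm:
  moves:
    - [[0,0,0,0,0,-0.001,0],[0,0,0,0,0,-0.002,0],[0,0,0,0,0,-0.002,0]]

```text
clock: 5.95
tcp_pos: [0.6416, 0.0477, 0.1089]
orientation: [0.564, -0.426, 0.565, 0.426]
wrist_force: [0.7, 0.0, -1.1]
finger_gap: 0.0002
```

Request:
step_arm:
  moves:
    - [[0,0,0,0,0,-0.001,0],[0,0,0,0,0,-0.002,0],[0,0,0,0,0,-0.002,0]]

```text
clock: 6.25
tcp_pos: [0.6412, 0.0457, 0.1089]
orientation: [0.565, -0.426, 0.565, 0.425]
wrist_force: [1.0, -0.4, -1.4]
finger_gap: -0.0001
```

Request:
step_arm:
  moves:
    - [[0,0,0,0,0,-0.001,0],[0,0,0,0,0,-0.002,0],[0,0,0,0,0,-0.003,0],[0,0,0,0,0,-0.003,0]]

```text
clock: 6.65
tcp_pos: [0.6411, 0.0454, 0.109]
orientation: [0.566, -0.425, 0.563, 0.427]
wrist_force: [3.6, 10.0, -0.8]
finger_gap: -0.0003
```

```bash
python3 - <<'E'
from h import *
p,d=env.read_camera("scene"); crop("",p,290,150,110,120,5,"pics/s5.png")
p,d=env.read_camera("top"); crop("",p,260,130,110,110,5,"pics/t5.png")
E
```

```text
(no output)
```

View pics/s5.png

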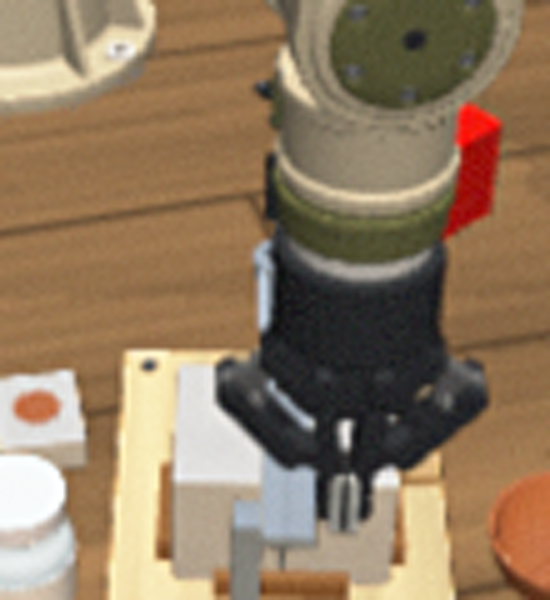

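View pics/t5.png

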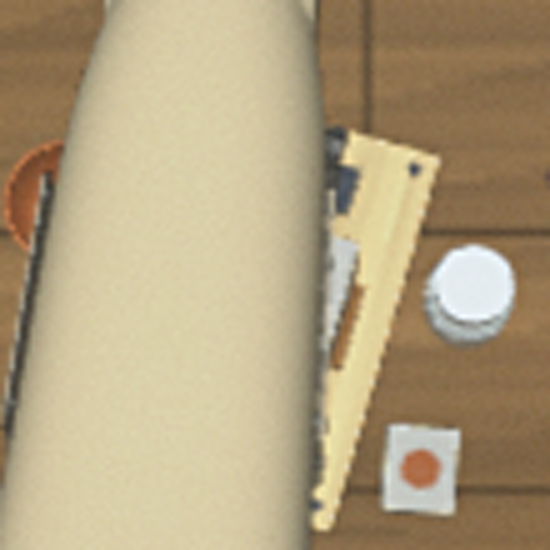

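Request:
step_arm:
  moves:
    - [[0,0,0,0,0,0.012,0],[0,0,0,0,0,0.025,0],[0,0,0,-0.04,0,0.025,0],[0,0,0,-0.08,0,0.025,0],[0,0,0,-0.12,0,0.025,0],[0,0,0,-0.15,0,0.06,0],[0,0,0,-0.16,0,0.1,0],[0,0,0,-0.16,0,0.1,0]]

```text
clock: 7.55
tcp_pos: [0.6696, 0.1456, 0.2719]
orientation: [0.566, -0.427, 0.56, 0.428]
wrist_force: [0.1, -0.0, -0.7]
finger_gap: 0.0
```

```bash
python3 - <<'E'
from h import *
print(env.get_state()["tcp_pos"])
p,d=env.read_camera("scene"); crop("",p,290,130,110,120,5,"pics/s6.png")
W=cloud("scene",d)[130:250,290:400].reshape(-1,3)
p,d=env.read_camera("top"); crop("",p,260,130,110,110,5,"pics/t6.png")
W=W[(W[:,2]>.12)&(W[:,2]<.24)]
e=np.array([np.cos(YAW),np.sin(YAW)]);n=np.array([-e[1],e[0]]);c=PV+.105*e
L=np.c_[(W[:,:2]-c)@e,(W[:,:2]-c)@n,W[:,2]]
L=L[(abs(L[:,1])<.03)&(L[:,0]>-.12)&(L[:,0]<.02)&(L[:,2]>.15)]
print(len(L)); print(np.round(L[::12],3).tolist())
for z in np.arange(.15,.24,.01):
    m=L[abs(L[:,2]-z)<.005]
    if len(m): print(round(z,3),len(m),m.mean(0).round(3),m[:,1].min().round(3),m[:,1].max().round(3))
E
```

```text
[0.66964485 0.14561256 0.27187964]
284
[[-0.052, -0.011, 0.224], [-0.045, -0.006, 0.226], [-0.047, -0.004, 0.221], [-0.045, -0.001, 0.22], [-0.045, 0.001, 0.217], [-0.046, 0.004, 0.213], [-0.043, 0.006, 0.213], [-0.041, 0.009, 0.211], [-0.041, 0.011, 0.208], [-0.04, -0.013, 0.202], [-0.035, -0.011, 0.202], [-0.031, -0.008, 0.202], [-0.033, -0.006, 0.198], [-0.034, 0.004, 0.195], [-0.03, 0.005, 0.191], [-0.026, 0.005, 0.188], [-0.023, 0.005, 0.184], [-0.021, 0.005, 0.179], [-0.019, 0.005, 0.175], [-0.016, 0.005, 0.17], [-0.011, 0.005, 0.168], [-0.012, 0.005, 0.161], [-0.009, 0.005, 0.157], [-0.009, 0.006, 0.15]]
0.15 15 [-0.005 -0.001  0.152] -0.007 0.006
0.16 29 [-0.01  -0.001  0.16 ] -0.007 0.005
0.17 27 [-0.016 -0.001  0.17 ] -0.007 0.005
0.18 31 [-0.023 -0.002  0.18 ] -0.008 0.005
0.19 27 [-0.029 -0.002  0.19 ] -0.008 0.005
0.2 44 [-0.035 -0.001  0.2  ] -0.013 0.012
0.21 51 [-0.04  -0.001  0.21 ] -0.013 0.011
0.22 52 [-0.047 -0.001  0.219] -0.014 0.011
0.23 8 [-0.049 -0.001  0.226] -0.006 0.008
```

View pics/s6.png

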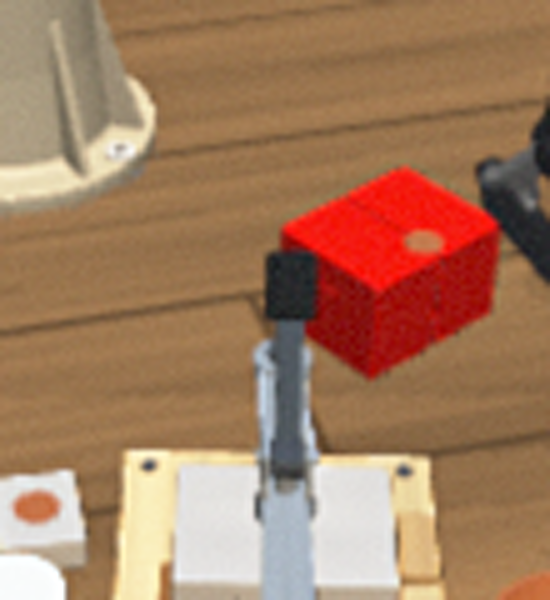

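View pics/t6.png

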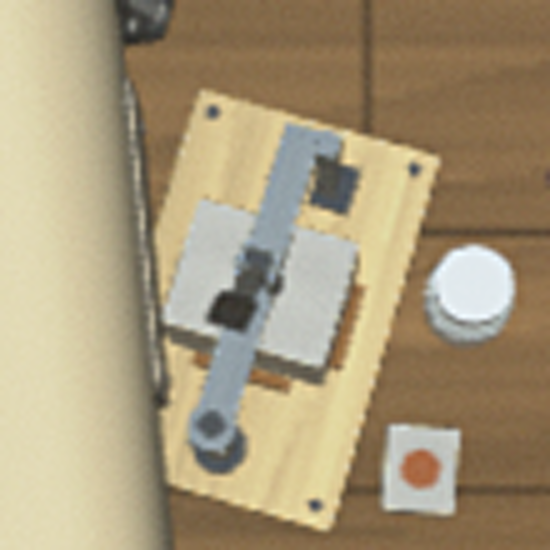

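```bash
cat >> h.py <<'E'
e=np.array([np.cos(YAW),np.sin(YAW)]);n=np.array([-e[1],e[0]]);C=PV+.105*e
def cl(x,y,z): return [*(C+x*e+y*n),z]
def lev(thdeg,r,over=0):
    t=np.radians(thdeg); return cl(-r*np.cos(t)+(.006-over)*np.sin(t)+.011,-.001,.136+r*np.sin(t)+(.006-over)*np.cos(t)+.011)
E
python3 - <<'E'
from h import *
a=YAW+np.pi/2
rows([(cl(0,-.001,.272),a),(cl(0,-.001,.225),a)])
E
```

```text
[0.01, 0.003, 0.0, -0.0033, 0.0752, -0.1264] world [0.561 0.041 0.272]
[0.01, 0.003, 0.0, 0.0437, 0.0752, -0.1265] world [0.561 0.041 0.225]
```

Request:
step_arm:
  moves:
    - [[0,0,0,-0.003,0.02,-0.034,0],[0,0,0,-0.003,0.04,-0.068,0],[0.01,0.003,0,-0.003,0.06,-0.1,0],[0.01,0.003,0,-0.003,0.075,-0.126,0],[0.01,0.003,0,-0.003,0.075,-0.126,0],[0.01,0.003,0,0.02,0.075,-0.126,0],[0.01,0.003,0,0.044,0.075,-0.126,0],[0.01,0.003,0,0.044,0.075,-0.126,0]]

```text
clock: 8.45
tcp_pos: [0.5597, 0.0412, 0.221]
orientation: [0.564, -0.422, 0.568, 0.425]
wrist_force: [-1.7, -0.2, 0.1]
finger_gap: -0.0
```

```bash
python3 - <<'E'
from h import *
print(env.get_state()["wrist_force"])
p,d=env.read_camera("scene"); crop("",p,280,90,120,130,4.5,"pics/s7.png")
a=YAW+np.pi/2
rows([(lev(t,.088+.006*(58-t)/58),a) for t in(58,52,46,40,34,28,22,16,10,6,3)])
E
```

```text
[-1.74990763 -0.18110835  0.14711178]
[-0.001, -0.001, -0.004, -0.0018, 0.0295, -0.0] world [0.532 0.05  0.225]
[-0.001, -0.001, -0.004, 0.0025, 0.0378, -0.0] world [0.524 0.052 0.221]
[-0.001, -0.001, -0.004, 0.0077, 0.0456, -0.0] world [0.517 0.054 0.215]
[-0.001, -0.001, -0.004, 0.0137, 0.0529, -0.0] world [0.51  0.056 0.209]
[-0.001, -0.001, -0.004, 0.0205, 0.0596, -0.0] world [0.503 0.058 0.203]
[-0.001, -0.001, -0.004, 0.0281, 0.0655, -0.0] world [0.498 0.06  0.195]
[-0.001, -0.001, -0.004, 0.0362, 0.0706, -0.0] world [0.493 0.061 0.187]
[-0.001, -0.001, -0.004, 0.045, 0.0749, -0.0] world [0.488 0.062 0.178]
[-0.001, -0.001, -0.004, 0.0541, 0.0783, -0.0] world [0.485 0.063 0.169]
[-0.001, -0.001, -0.004, 0.0605, 0.08, -0.0] world [0.484 0.064 0.163]
[-0.001, -0.001, -0.004, 0.0653, 0.081, -0.0] world [0.483 0.064 0.158]
```

View pics/s7.png

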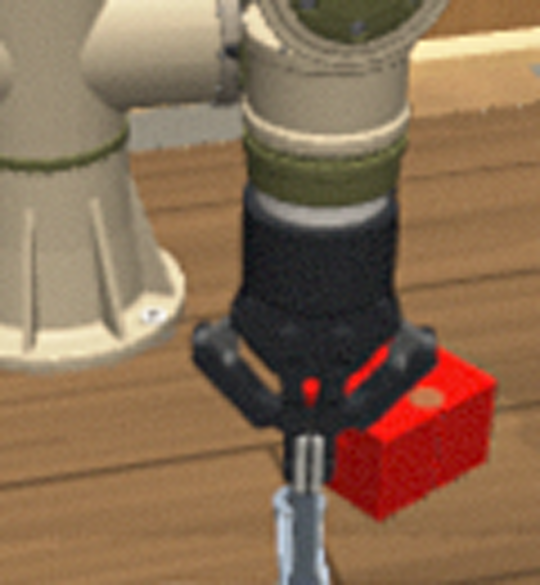

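Request:
step_arm:
  moves:
    - [[0,0,0,0,0.015,0,0],[0,0,0,-0.002,0.0295,0,0],[0,0,0,0.0025,0.038,0,0],[0,0,0,0.0077,0.0456,0,0],[0,0,0,0.0137,0.053,0,0],[0,0,0,0.0205,0.0596,0,0],[0,0,0,0.028,0.0655,0,0],[0,0,0,0.028,0.0655,0,0]]

```text
clock: 9.3
tcp_pos: [0.496, 0.06, 0.1936]
orientation: [0.564, -0.422, 0.568, 0.425]
wrist_force: [0.3, -0.1, 0.1]
finger_gap: 0.0004
```

```bash
python3 - <<'E'
from h import *
print(env.get_state()["wrist_force"])
p,d=env.read_camera("scene"); crop("",p,280,90,120,130,4.5,"pics/s8.png")
a=YAW+np.pi/2
rows([(lev(t,.088+.006*(58-t)/58),a) for t in(28,22,16,10,6,3,1)])
E
```

```text
[ 0.33379372 -0.06122262  0.07453545]
[-0.0, -0.001, -0.007, -0.0011, -0.0013, 0.0002] world [0.498 0.06  0.195]
[-0.0, -0.001, -0.007, 0.0071, 0.0038, 0.0002] world [0.493 0.061 0.187]
[-0.0, -0.001, -0.007, 0.0159, 0.008, 0.0002] world [0.488 0.062 0.178]
[-0.0, -0.001, -0.007, 0.025, 0.0114, 0.0003] world [0.485 0.063 0.169]
[-0.0, -0.001, -0.007, 0.0314, 0.0131, 0.0003] world [0.484 0.064 0.163]
[-0.0, -0.001, -0.007, 0.0362, 0.014, 0.0003] world [0.483 0.064 0.158]
[-0.0, -0.001, -0.007, 0.0395, 0.0145, 0.0003] world [0.482 0.064 0.155]
```

View pics/s8.png

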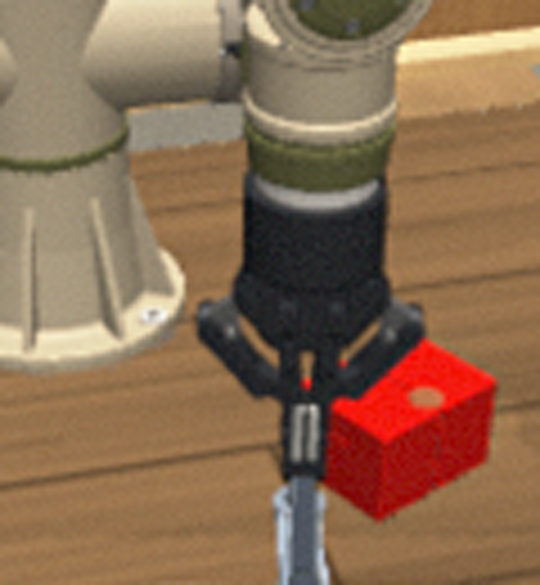

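Request:
step_arm:
  moves:
    - [[0,0,0,0.007,0.004,0,0],[0,0,0,0.016,0.008,0,0],[0,0,0,0.025,0.0115,0,0],[0,0,0,0.028,0.0125,0,0],[0,0,0,0.0314,0.013,0,0],[0,0,0,0.034,0.0135,0,0],[0,0,0,0.034,0.0135,0,0]]

```text
clock: 10.05
tcp_pos: [0.4824, 0.0638, 0.1597]
orientation: [0.564, -0.422, 0.568, 0.426]
wrist_force: [-0.2, 0.0, -0.1]
finger_gap: -0.0001
```

Request:
step_arm:
  moves:
    - [[0,0,0,0.001,0,0,0],[0,0,0,0.002,0,0,0],[0,0,0,0.003,0,0,0],[0,0,0,0.003,0,0,0]]

```text
clock: 10.45
tcp_pos: [0.4823, 0.0639, 0.1572]
orientation: [0.564, -0.422, 0.568, 0.426]
wrist_force: [-2.3, 0.5, 7.2]
finger_gap: -0.0002
```

Request:
step_arm:
  moves:
    - [[0,0,0,0.001,0,0,0],[0,0,0,0.002,0,0,0],[0,0,0,0.003,0,0,0],[0,0,0,0.003,0,0,0]]

```text
clock: 10.85
tcp_pos: [0.4823, 0.0639, 0.1568]
orientation: [0.564, -0.422, 0.568, 0.425]
wrist_force: [-7.1, 0.1, 21.6]
finger_gap: -0.0001
```

Request:
step_arm:
  moves:
    - [[0,0,0,0.001,0,0,0],[0,0,0,0.002,0,0,0],[0,0,0,0.003,0,0,0],[0,0,0,0.003,0,0,0]]

```text
clock: 11.25
tcp_pos: [0.4823, 0.0639, 0.1567]
orientation: [0.565, -0.423, 0.567, 0.425]
wrist_force: [-8.7, -0.9, 23.7]
finger_gap: -0.0001
```

Request:
step_arm:
  moves:
    - [[0,0,0,-0.005,0,0,0],[0,0,0,-0.04,0,0,0],[0,0,0,-0.08,0,0,0],[0,0,0,-0.12,0,0.03,0],[0,0,0,-0.14,0,0.07,0],[0,0,0,-0.14,0,0.12,0],[0,0,0,-0.14,0,0.16,0],[0,0,0,-0.14,0,0.2,0],[0,0,0,-0.14,0,0.24,0],[0,0,0,-0.14,0,0.24,0]]

```text
clock: 12.25
tcp_pos: [0.5509, 0.2984, 0.2942]
orientation: [0.564, -0.424, 0.566, 0.427]
wrist_force: [0.8, -0.2, -1.0]
finger_gap: -0.0001
```

```bash
python3 - <<'E'
from h import *
s=env.get_state();print(s["tcp_pos"],s["wrist_force"],s["clock"])
p,d=env.read_camera("scene"); crop("",p,290,150,130,130,4.5,"pics/s9.png"); D1=d
p2,d2=env.read_camera("top"); crop("",p2,260,130,110,110,5,"pics/t9.png")
for nm,dd in(("scene",d),("top",d2)):
    W=cloud(nm,dd).reshape(-1,3); L=np.c_[(W[:,:2]-C)@e,(W[:,:2]-C)@n,W[:,2]]
    L=L[(abs(L[:,1])<.016)&(L[:,0]>-.125)&(L[:,0]<.11)&(L[:,2]>.1)]
    for x in np.arange(-.11,.11,.02):
        m=L[abs(L[:,0]-x)<.006]
        if len(m): print(nm,round(x,3),len(m),"zmax",np.percentile(m[:,2],90).round(3),"y",m[:,1].min().round(3),m[:,1].max().round(3))
E
```

```text
[0.55086593 0.29838238 0.29422461] [ 0.76713769 -0.21193941 -0.98415992] 12.25
scene -0.11 1 zmax 0.116 y -0.016 -0.016
scene -0.09 39 zmax 0.148 y -0.016 0.012
scene -0.07 53 zmax 0.146 y -0.014 0.011
scene -0.05 25 zmax 0.143 y -0.013 0.011
scene -0.03 16 zmax 0.142 y -0.006 0.004
scene -0.01 18 zmax 0.145 y -0.014 0.011
scene 0.01 125 zmax 0.145 y -0.016 0.012
scene 0.03 36 zmax 0.118 y -0.014 0.011
scene 0.05 36 zmax 0.117 y -0.014 0.011
scene 0.07 39 zmax 0.118 y -0.014 0.01
scene 0.09 40 zmax 0.118 y -0.014 0.01
top -0.11 38 zmax 0.128 y -0.016 0.014
top -0.09 33 zmax 0.148 y -0.013 0.013
top -0.07 25 zmax 0.148 y -0.012 0.012
top -0.05 31 zmax 0.144 y -0.013 0.013
top -0.03 28 zmax 0.144 y -0.013 0.012
top -0.01 45 zmax 0.147 y -0.014 0.012
top 0.01 17 zmax 0.147 y -0.013 0.013
top 0.03 28 zmax 0.12 y -0.013 0.013
top 0.05 28 zmax 0.119 y -0.012 0.013
top 0.07 29 zmax 0.119 y -0.013 0.012
top 0.09 31 zmax 0.12 y -0.016 0.013
```

View pics/s9.png

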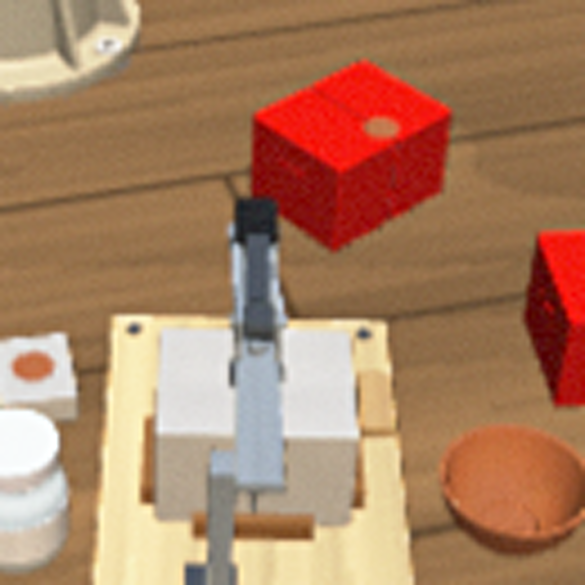

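View pics/t9.png

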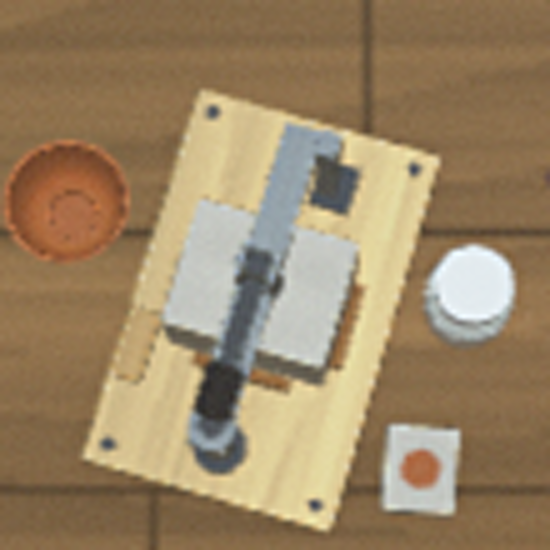

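```bash
python3 -c "
from workcell import env
print(env.hand_in()); print(env.get_state()['clock'])"
```

```text
the job is handed in; nothing more can be done
None
the job is handed in; nothing more can be done
```

The mould is clamped and the job is handed in, at about 12.4 s on the robot's clock. With the gripper shut, I first pushed the strap round with the back of a finger until it was home against the stop. Then I pressed the cam lever down its arc to the end of its travel and backed the arm well clear.

**Strap:** the contact force rose to about 10 N with no further movement. In the top and scene views the strap lies along the clamp's line within about 1 mm, against the stop post.

**Lever:** at the end it pushed back with about 24 N and moved no further. The paddle's top measured 148 mm in both cameras. That puts the lever about 4° above level against the 3° expected fully down, a difference within measuring error.

**Other things:** the mould, bowl, jar, sprig and rib look unmoved in the last pictures. I did not check the brush, spatula or scraper again, but the arm did not go near the spatula or scraper and stayed well above the brush. The foot is hidden under the strap, so its contact with the mould is inferred from the lever being fully down. No check failed or disagreed.

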